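Load the off-cut into the length-stop jig

TASK

Push the larger, pale pine block along the table, end first, through the narrow gap between the two dark posts of the wooden jig until its front end rests flat against the jig's stop, ready for marking to length. Only push it with the fingers, never grip or lift it; leave the other things on the table where they are, and finish with the hand drawn back clear of everything.

Things in the scene. Friction and masses are not known exactly. Their poses are not given: they have to be found in the camera images.
- pine_block: The work piece: pale pine block, 45 (its own x) x 90 (its own y, the long axis) x 38 mm high, about 0.08 kg, loose on the table. Origin at the centre of its underside, z up. It starts in front of the jig, off to either side of the feed line and askew by up to about 0.5 rad; either end may go first.
- jig: Wooden jig fixed to the table. Origin at table height in the middle of the gap; +x is the feed direction (enter from the -x side), y across. Two dark posts, 20 mm wide, 40 high, at y = +-34.5 mm leave a 49 mm gap; they span x = -25 to +15 mm, entry noses of 10 mm radius. No base plate: the block slides on the table. Side arms 28 mm high, outer faces y = +-56.5 mm, screw tabs to 78 mm.
- jig_stop (a point): Middle of the jig's flat aluminium stop face at table height, 48 mm along jig +x from the jig's origin; jig axes. The stop is 40 mm high. When loaded, the block's origin is 45 mm before it (jig x = +3 mm) and the block's rear end 90 mm before it, 17 mm proud of the posts.
- tape_1: Bystander, to be left alone: roll of pale masking tape lying flat, 104 mm across, 25 mm high. Origin at the centre of its underside.
- pencil: Bystander, to be left alone: red pencil lying flat, 173 mm long. Origin at the centre of its underside.
- tape_measure: Bystander, to be left alone: yellow tape measure standing on its base, 77 x 36 x 62 mm high. Origin at the centre of its underside.
- jar_screws: Bystander, to be left alone: jar of screws with a green lid, 57 mm across, 91 mm high. Origin at the centre of its underside.
- black_tape: Bystander, to be left alone: small roll of black tape lying flat, 53 mm across, 19 mm high. Origin at the centre of its underside.
- small_block: Bystander, to be left alone: small dark wood off-cut, 60 x 38 x 19 mm high. Origin at the centre of its underside.

How it is judged:
At the end, for the whole second after the job is handed in: The block lies flat and at rest on the table between the posts, its long axis along the feed direction within 0.08 rad, its front end against the stop (within 5 mm), centred in the gap within 6 mm (x of pine_block in the frame of jig between -0.002 and 0.006 m and y of pine_block in the frame of jig between -0.006 and 0.006 m and angle between the y axis of pine_block and the x axis of jig, either way round below 0.08 rad and height (world z) of pine_block below 0.004 m and angle between pine_block's own z axis and vertical below 0.05 rad and linear speed of pine_block below 0.01 m/s); the robot touches nothing.
It fails at once if the pine block is lifted off the table (more than 8 mm) (height (world z) of pine_block above 0.008 m).
It fails at once if the pine block is tipped (more than 0.2 rad) (angle between pine_block's own z axis and vertical above 0.2 rad).
It fails at once if a bystander (tape rolls, pencil, tape measure, jar, small off-cut) is shifted by more than 15 mm (distance of any of tape_1, pencil, tape_measure, jar_screws, black_tape, small_block from where it was at the start of the episode above 0.015 m).
It also fails if it takes over 58 s, if anything falls off the work surface, if the arm or the gripper's body presses on something with over 40 N, if the wrist force passes 120 N, or if a joint passes its speed limit or range.

ROBOT

A 6-joint arm with a two-finger parallel gripper is mounted at the origin on a cart in front of the work surface, level with it; the furniture and walls round the work are solid. World frame = base frame: x ahead of the robot, y to its left, z up, the work surface at z = 0. Lengths are in m, angles in rad, forces in N, time in s.
With the tool pointing down it reaches from about 0.35 to 0.775 m from the base axis. Payload 5.5 kg.
Tool frame: the origin (TCP) lies midway between the tips of the shut fingers; the grasp point (between the pads) lies 19 mm behind it; z points along the fingers, x is the direction in which the jaws open and shut, and the axes are right-handed (so a half turn about z gives the same grasp; the last joint's range is limited). The gripper opens to 85 mm and grips with 20 to 120 N. Pads are 22 mm wide; open, the fingers measure 114 mm over their backs; the gripper's body (76 mm by 85 mm) begins 54 mm behind the grasp point. The pads swing forward as they close: fully open they stand 13 mm farther back than shut.
Start: joints at [1.015, 0.313, 0.046, 1.304, 0, 1.431], TCP at [0.232, 0.526, 0.231] pointing down, gripper open.
Joint ranges: [-2.76, 2.76], [-0.86, 1.69], [-1.03, 1.26], [-2.2, 2.34], [-1.47, 1.5], [-3.14, 3.14]. Speed limits (rad/s): [2.57, 2.57, 3.14, 3.14, 3.14, 3.14].

INTERFACE

Orientations are given as a unit quaternion [w, x, y, z].
In Python, from workcell import env gives the robot as it stands.
- The arm moves only by the tool servo_tool, never from a script. Its argument "targets" is a list of rows, each an object with "xyz": the shift along the tool's x, y, z in m, a list of three; "twist": the turn, a rotation vector about the tool's x, y, z in rad, a list of three; "jaw": the opening, from 0 (shut) to 1 (fully open). A call has 1 to 12 rows; each row is the pose to reach, as a shift and turn from the pose commanded when the call began, along the tool's axes at that moment; what a row does not reach only later rows make up. A row lasts 1/12 s, in which the tool goes at most 41.7 mm and 7.16 degrees, less where a joint would pass 70% of its speed; a pose out of reach is approached as far as the arm can. A call with a gripper value outside its range is refused whole. The fingers move at their own pace and stop on an object; "squeeze" is the grip in N (left out, the last holds). Time passes only in rows, so rows that repeat a pose let the fingers close. It gives the time, the measured TCP pose, the force and the opening at its end, in the units of the state.
- env.get_state(): the state, without advancing time (a new reading comes with each control period).
- env.read_camera(name): name is "scene" or "top" or "wrist"; returns a dict with "color" (420x560x3 uint8, red, green, blue), "depth" (420x560 float32, m along the optical axis (not along the pixel's ray), 0 where there is no reading), "fx", "fy", "cx", "cy" (pixels), "eye" and "attitude" of the camera in the world. Camera axes: x right, y down, z forward; pixel columns grow to the right and rows downward; lengths in m; the calibration is good to about 2 mm. A picture is of the moment at which its call begins.
- env.hand_in(): hands the job in, once; it reports no verdict.
The state is a dict: "clock": time; "joint_pos": joint angles; "qvel": joint speeds; "tau": joint torques, N m; "tcp_pos": TCP position; "orientation": TCP orientation; "wrist_force": force on the tool from outside, world axes, zero at the start; "ft_torque": the same for the moment, N m; "finger_gap": finger opening in m.
Only numpy, scipy, OpenCV 4.12 (cv2) and the standard library are available. Lean on these libraries where they do the work, as an engineer would, in place of code of your own. Each camera call takes 0.05 s, during which the arm holds its last target. There are 200 camera calls.

## Working session

There is one attempt and no reset: what is moved stays moved. The work goes in short steps, Python scripts to look and compute and a tool call to move; the robot and the scene stay as the last step left them, time stands still between calls to the robot, and variables do not carry over. Pictures are saved under pics/ and viewed, about 8 in all and at most 12, crops included, and the job is handed in when it is done.

Besides the shell and the picture viewer there is one more tool, called as a command line: name --argument value ..., lists and objects as JSON in quotes. servo_tool: Moves the arm, as the interface text tells. Its arguments: {"type":"object","properties":{"targets":{"type":"array","items":{"type":"object","properties":{"xyz":{"type":"array","items":{"type":"number"}},"twist":{"type":"array","items":{"type":"number"}},"jaw":{"type":"number"}}}},"squeeze":{"type":"number"}},"required":["targets"]}

```bash
mkdir -p pics; ls; python3 - <<'E'
from workcell import env
import cv2,pickle
s=env.get_state();print(s['clock'],s['tcp_pos'],s['orientation'],s['finger_gap'])
for n in ['top','scene']:
    c=env.read_camera(n);pickle.dump(c,open(n+'.pkl','wb'));cv2.imwrite(f'pics/{n}1.png',c['color'][:,:,::-1]);print(n,c['eye'],c['attitude'],c['fx'],c['fy'],c['cx'],c['cy'])
E
```

```text
pics
0.0 [0.23198657 0.52556612 0.23042066] [ 3.85356705e-04  8.37826377e-01  5.45936017e-01 -8.24163554e-04] 0.08570202478388916
top [ 0.29740952 -0.31546698  1.26077668] [-0.07338477  0.73715884 -0.66816247  0.06906833] 505.971624002744 505.971624002744 285.84140270271854 218.35311898887812
scene [-0.11686758 -1.03358826  0.84604035] [-0.40210463  0.8462348  -0.31206945  0.15751565] 497.9512245357566 497.9512245357566 278.5495157246607 209.12700239437365
```

View pics/top1.png

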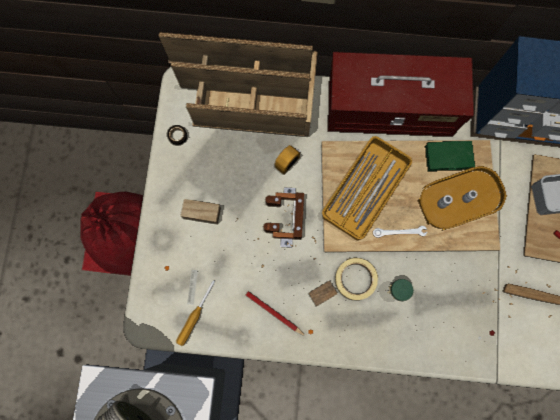

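The top view shows the pine block at about px (202,211), and the jig at (287,217) with its posts at left and its stop at right. So the feed runs towards image right. Next I'll measure both.

```bash
cat > h.py <<'E'
import numpy as np,cv2,pickle
from scipy.spatial.transform import Rotation as R
def rot(c):
    w,x,y,z=c['attitude'];return R.from_quat([x,y,z,w]).as_matrix()
def ray(c,uv,h):
    uv=np.atleast_2d(np.array(uv,float))
    d=np.c_[(uv[:,0]-c['cx'])/c['fx'],(uv[:,1]-c['cy'])/c['fy'],np.ones(len(uv))]@rot(c).T
    e=np.array(c['eye']);return e+d*((h-e[2])/d[:,2])[:,None]
def cloud(c):
    v,u=np.indices(c['depth'].shape);z=c['depth']
    p=np.stack([(u-c['cx'])/c['fx']*z,(v-c['cy'])/c['fy']*z,z],-1)
    return p@rot(c).T+np.array(c['eye'])
E
python3 - <<'E'
from h import *
c=pickle.load(open('top.pkl','rb'))
for n,uv in dict(center=(285,218),block=(202,211),jig=(287,217),stop=(299,216),pencil=(275,313),tape=(357,279),small=(323,293),meas=(288,158)).items(): print(n,ray(c,uv,0.0).round(3))
P=cloud(c)
print(P[205:217,196:208,2].mean(), P[240,250])
im=cv2.resize(c['color'][130:270,160:330],None,fx=4.5,fy=4.2,interpolation=cv2.INTER_CUBIC)
im=cv2.resize(c['color'][140:270,165:335],None,fx=4.6,fy=4.6,interpolation=cv2.INTER_CUBIC)
cv2.imwrite('pics/crop1.png',im[:,:,::-1])
E
```

```text
center [[ 0.555 -0.293  0.   ]]
block [[ 0.553 -0.08   0.   ]]
jig [[ 0.558 -0.298  0.   ]]
stop [[ 0.564 -0.328  0.   ]]
pencil [[ 0.317 -0.292  0.   ]]
tape [[ 0.419 -0.486  0.   ]]
small [[ 0.376 -0.405  0.   ]]
meas [[ 0.715 -0.285  0.   ]]
0.04530556758400365 [ 0.49079951 -0.21028937 -0.00299215]
```

View pics/crop1.png

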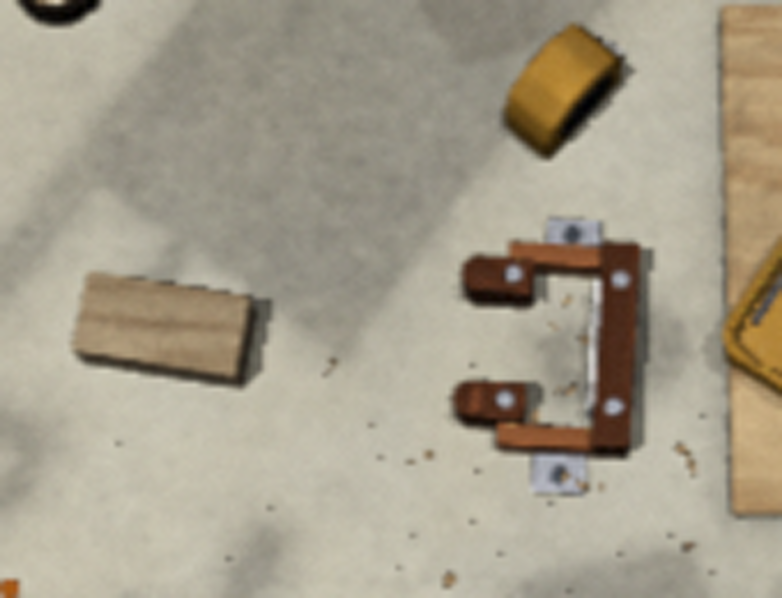

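```bash
cat >> h.py <<'E'
def prect(c,mask,h):
    cs,_=cv2.findContours(mask.astype(np.uint8),cv2.RETR_EXTERNAL,cv2.CHAIN_APPROX_NONE)
    k=max(cs,key=cv2.contourArea).reshape(-1,2)
    p=ray(c,k,h)[:,:2]
    (cx,cy),(a,b),t=cv2.minAreaRect((p*1000).astype(np.float32))
    if a<b: a,b,t=b,a,t+90
    return np.array([cx,cy])/1000,(round(a,1),round(b,1)),np.radians((t+90)%180-90)
E
python3 - <<'E'
from h import *
c=pickle.load(open('top.pkl','rb'))
u,v=np.meshgrid(np.arange(560),np.arange(420))
hsv=cv2.cvtColor(c['color'],cv2.COLOR_RGB2HSV);H,S,V=[hsv[...,i].astype(int) for i in range(3)]
print(hsv[211,202],hsv[211,215],hsv[230,202],hsv[200,276],hsv[196,285])
P=cloud(c)
box=(u>175)&(u<228)&(v>190)&(v<232)
for s in (55,65,75):
  m=box&(S>s)&(V>120); print(s,m.sum(),prect(c,m,.038))
m=box&(P[...,2]>.03);print('depth',m.sum(),prect(c,m,.038))
for n,b in dict(up=(262,283,192,208),lo=(260,281,220,235),bar=(292,306,190,242)).items():
  m=(u>b[0])&(u<b[1])&(v>b[2])&(v<b[3])&(P[...,2]>.033)&(V<130);print(n,m.sum(),prect(c,m,.04))
# bolts / crop picks at post height
q=np.array([(514,273),(505,400),(620,279),(613,406)])/4.6+[165-.4,140-.4]
w=ray(c,q,.04);print(w.round(4)); 
q=np.array([(573,233),(559,475)])/4.6+[165-.4,140-.4];print(ray(c,q,.004).round(4))
E
```

```text
[ 17  87 144] [ 17  85 150] [ 26  26 196] [113  13 163] [ 11 162 137]
55 618 (array([ 0.54767963, -0.0806819 ]), (87.8, 44.6), np.float64(1.524222699335482))
65 607 (array([ 0.54734741, -0.08105656]), (86.6, 43.9), np.float64(1.5092809008815378))
75 570 (array([ 0.54721619, -0.0815957 ]), (85.6, 43.5), np.float64(1.514251824214225))
depth 667 (array([ 0.54655444, -0.08100074]), (91.2, 45.9), np.float64(1.5016838343979233))
up 114 (array([ 0.58951013, -0.25817297]), (37.3, 20.4), np.float64(-1.4721199083670071))
lo 119 (array([ 0.52001678, -0.26043042]), (36.8, 22.5), np.float64(-1.4723288916111728))
bar 356 (array([ 0.55835748, -0.32492847]), (112.3, 20.8), np.float64(0.037069205003085436))
[[ 0.5931 -0.2674  0.04  ]
 [ 0.5233 -0.2697  0.04  ]
 [ 0.5954 -0.3246  0.04  ]
 [ 0.5257 -0.3273  0.04  ]]
[[ 0.6279 -0.2964  0.004 ]
 [ 0.4914 -0.3019  0.004 ]]
```

servo_tool --targets '[{"xyz":[-0.028,0.041,0.002],"twist":[0,0,0.09],"jaw":0.6},{"xyz":[-0.056,0.083,0.005],"twist":[0,0,0.19],"jaw":0.3},{"xyz":[-0.084,0.124,0.007],"twist":[0,0,0.28],"jaw":0.19},{"xyz":[-0.112,0.165,0.01],"twist":[0,0,0.37],"jaw":0.19},{"xyz":[-0.14,0.206,0.012],"twist":[0,0,0.47],"jaw":0.19},{"xyz":[-0.167,0.248,0.015],"twist":[0,0,0.56],"jaw":0.19},{"xyz":[-0.195,0.289,0.017],"twist":[0,0,0.65],"jaw":0.19},{"xyz":[-0.223,0.33,0.02],"twist":[0,0,0.75],"jaw":0.19},{"xyz":[-0.251,0.371,0.022],"twist":[0,0,0.84],"jaw":0.19},{"xyz":[-0.279,0.413,0.025],"twist":[0,0,0.93],"jaw":0.19},{"xyz":[-0.307,0.454,0.027],"twist":[0,0,1.03],"jaw":0.19},{"xyz":[-0.334,0.495,0.03],"twist":[0,0,1.118],"jaw":0.19}]'

```text
clock: 1.1
tcp_pos: [0.4983, 0.1012, 0.2062]
orientation: [-0.0, 1.0, 0.016, -0.0]
wrist_force: [2.0, 0.4, 1.2]
finger_gap: 0.0163
```

servo_tool --targets '[{"xyz":[0,0,0],"twist":[0,0,0],"jaw":0.19},{"xyz":[0,0,0],"twist":[0,0,0],"jaw":0.19},{"xyz":[0,0,0],"twist":[0,0,0],"jaw":0.19}]'

```text
clock: 1.35
tcp_pos: [0.4974, 0.103, 0.2059]
orientation: [-0.0, 1.0, 0.018, -0.001]
wrist_force: [0.2, 1.3, -0.1]
finger_gap: 0.0158
```

```bash
python3 - <<'E'
from h import *
from workcell import env
s=env.get_state();print(s['clock'],s['tcp_pos'],s['orientation'],s['finger_gap'],s['joint_pos'])
c=env.read_camera('wrist');pickle.dump(c,open('wrist.pkl','wb'));cv2.imwrite('pics/wrist1.png',c['color'][:,:,::-1]);print(c['eye'],c['fx'])
E
```

```text
1.35 [0.49735635 0.10301523 0.20590535] [-2.13966748e-04  9.99832118e-01  1.83034275e-02 -8.21184941e-04] 0.015838460193243458 [ 4.57885957e-02  1.94388343e-01 -1.73337358e-01  1.20470062e+00
  4.72905168e-04  1.57997562e+00]
[0.49470876 0.1766197  0.3482335 ] 323.55219623662913
```

View pics/wrist1.png

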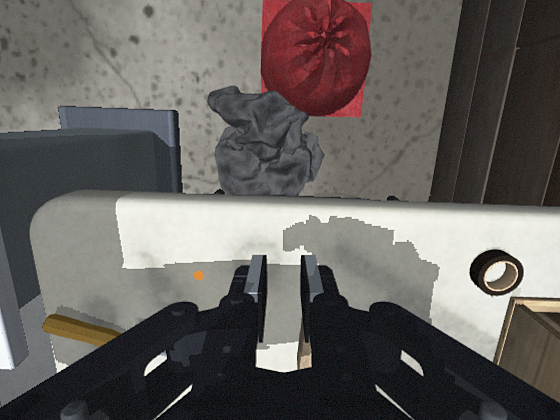

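The wrist view looks back from the hand: the table edge is at row 200, the fingertips at (285,260), and the block is hidden beneath the hand. I'll hover just past the jig so this camera sees both jig and block.

servo_tool --targets '[{"xyz":[0.003,0.036,0],"jaw":0.19},{"xyz":[0.006,0.072,0],"jaw":0.19},{"xyz":[0.009,0.108,0],"jaw":0.19},{"xyz":[0.012,0.144,0],"jaw":0.19},{"xyz":[0.015,0.18,0],"jaw":0.19},{"xyz":[0.018,0.216,0],"jaw":0.19},{"xyz":[0.021,0.252,0],"jaw":0.19},{"xyz":[0.024,0.288,0],"jaw":0.19},{"xyz":[0.027,0.324,0],"jaw":0.19},{"xyz":[0.03,0.36,0],"jaw":0.19},{"xyz":[0.033,0.396,0],"jaw":0.19},{"xyz":[0.036,0.434,0],"jaw":0.19}]'

```text
schema error: expected keys xyz, twist, jaw
```

servo_tool --targets '[{"xyz":[0,0,0]},{"xyz":[0,0,0]},{"xyz":[0,0,0]}]'

```text
schema error: expected keys xyz, twist, jaw
```

```bash
python3 - <<'E'
from h import *
from workcell import env
s=env.get_state();print(s['clock'],s['tcp_pos'],s['orientation'])
c=env.read_camera('wrist');pickle.dump(c,open('wrist2.pkl','wb'));cv2.imwrite('pics/wrist2.png',c['color'][:,:,::-1]);print(c['eye'],c['attitude'])
E
```

```text
1.4 [0.49714165 0.10371651 0.20611499] [-1.82774145e-04  9.99819005e-01  1.90143025e-02 -6.16424170e-04]
[0.49431892 0.17732086 0.34843017] [0.14545163 0.98919002 0.01855959 0.00157222]
```

View pics/wrist2.png

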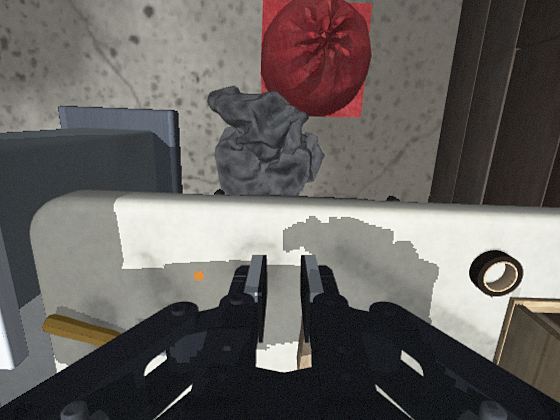

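The call was refused because rows need `twist`, so the picture is unchanged. I'll resend it.

servo_tool --targets '[{"xyz":[0.003,0.036,0],"twist":[0,0,0],"jaw":0.19},{"xyz":[0.006,0.072,0],"twist":[0,0,0],"jaw":0.19},{"xyz":[0.009,0.108,0],"twist":[0,0,0],"jaw":0.19},{"xyz":[0.012,0.144,0],"twist":[0,0,0],"jaw":0.19},{"xyz":[0.015,0.18,0],"twist":[0,0,0],"jaw":0.19},{"xyz":[0.018,0.216,0],"twist":[0,0,0],"jaw":0.19},{"xyz":[0.021,0.252,0],"twist":[0,0,0],"jaw":0.19},{"xyz":[0.024,0.288,0],"twist":[0,0,0],"jaw":0.19},{"xyz":[0.027,0.324,0],"twist":[0,0,0],"jaw":0.19},{"xyz":[0.03,0.36,0],"twist":[0,0,0],"jaw":0.19},{"xyz":[0.033,0.396,0],"twist":[0,0,0],"jaw":0.19},{"xyz":[0.036,0.434,0],"twist":[0,0,0],"jaw":0.19}]'

```text
clock: 2.45
tcp_pos: [0.5507, -0.3285, 0.2067]
orientation: [-0.0, 1.0, 0.02, 0.0]
wrist_force: [0.9, 0.3, -0.3]
finger_gap: 0.0163
```

servo_tool --targets '[{"xyz":[0,0,0],"twist":[0,0,0],"jaw":0.19},{"xyz":[0,0,0],"twist":[0,0,0],"jaw":0.19},{"xyz":[0,0,0],"twist":[0,0,0],"jaw":0.19}]'

```text
clock: 2.7
tcp_pos: [0.5501, -0.3275, 0.2062]
orientation: [-0.001, 1.0, 0.019, -0.0]
wrist_force: [-0.5, -0.4, 0.5]
finger_gap: 0.0164
```

```bash
python3 - <<'E'
from h import *
from workcell import env
s=env.get_state();print(s['clock'],s['tcp_pos'],s['orientation'])
c=env.read_camera('wrist');pickle.dump(c,open('wrist2.pkl','wb'));cv2.imwrite('pics/wrist3.png',c['color'][:,:,::-1]);print(c['eye'],c['attitude'])
E
```

```text
2.7 [ 0.55014769 -0.32749656  0.20617186] [-5.69270729e-04  9.99811737e-01  1.93923023e-02 -3.24943747e-04]
[ 0.54721096 -0.25401179  0.34851572] [0.14505909 0.98924082 0.01888919 0.00191116]
```

View pics/wrist3.png

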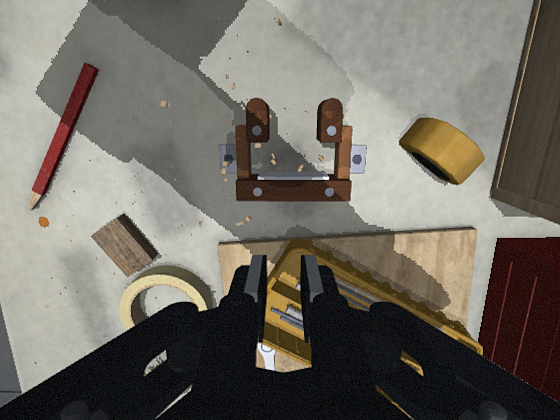

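This gives a clear view of the jig from near: post bolts at (257,131) and (331,131), bar bolts at (257,192) and (330,192), and the stop face at row 177. The block lies above the frame.

```bash
python3 - <<'E'
from h import *
c=pickle.load(open('wrist2.pkl','rb'));g=cv2.cvtColor(c['color'],cv2.COLOR_RGB2GRAY)
hsv=cv2.cvtColor(c['color'],cv2.COLOR_RGB2HSV)
def blob(u,v,r=6):
    p=c['color'][v-r:v+r+1,u-r:u+r+1].astype(int);m=(hsv[v-r:v+r+1,u-r:u+r+1,1]<90)&(p.sum(-1)>180)
    y,x=np.nonzero(m);return (u-r+x.mean(),v-r+y.mean()),m.sum()
B=[];
for u,v in [(257,131),(331,131),(257,192),(330,192)]:
    b,n=blob(u,v);B.append(b);print(b,n)
W=ray(c,B,.04)[:,:2];print(W.round(4),np.linalg.norm(W[0]-W[1]),np.linalg.norm(W[2]-W[3]))
for a,b in((0,1),(2,3)): d=W[b]-W[a];print('mid',(W[a]+W[b])/2,'ang y',np.arctan2(d[1],d[0]))
d=(W[2]+W[3]-W[0]-W[1])/2;print('feed ang+pi/2',np.arctan2(d[1],d[0])+np.pi/2)
T=[blob(229,159,8)[0],blob(358,159,8)[0]];print(T);t=ray(c,T,.003)[:,:2];print(t,t.mean(0))
# nose tips of posts: topmost red-brown pixel; stop edge at top
red=(hsv[...,1]>110)&((hsv[...,0]<14))
for u in (252,257,262,326,331,336):print(u,np.nonzero(red[80:140,u])[0][:1]+80,end=' ')
print();
for v in(112,122,128): 
  r=np.nonzero(red[v,235:360])[0]+235;print(v,r[0],r[r<290].max(),r[r>290].min(),r[-1])
P=cloud(c);print('z bar top',P[192,290:300,2].mean(),'table',P[70,290:300,2].mean())
print('nose pts',ray(c,[(257.5,98),(331,98)],.04).round(4),'stop face top edge',ray(c,[(260,180),(328,180)],.04).round(4))
im=cv2.resize(c['color'][85:210,210:375],None,fx=4.8,fy=4.8,interpolation=cv2.INTER_CUBIC);cv2.imwrite('pics/crop2.png',im[:,:,::-1])
E
```

```text
(np.float64(256.44871794871796), np.float64(129.9102564102564)) 78
(np.float64(331.03333333333336), np.float64(130.15555555555557)) 90
(np.float64(257.14084507042253), np.float64(191.46478873239437)) 71
(np.float64(329.06849315068496), np.float64(191.64383561643837)) 73
[[ 0.5224 -0.268 ]
 [ 0.5913 -0.2656]
 [ 0.5239 -0.3263]
 [ 0.5941 -0.3238]] 0.06899071444089865 0.0702526524720301
mid [ 0.55684948 -0.26680844] ang y 0.03481721878482418
mid [ 0.55897884 -0.32506621] ang y 0.03577894834455221
feed ang+pi/2 0.036534380676159994
[(np.float64(228.35), np.float64(159.34545454545454)), (np.float64(358.0278745644599), np.float64(159.02090592334494))]
[[ 0.48997037 -0.30118486]
 [ 0.62764487 -0.2955858 ]] [ 0.55880762 -0.29838533]
252 [99] 257 [98] 262 [100] 326 [100] 331 [99] 336 [99] 
112 247 267 318 341
122 248 268 317 341
128 236 268 317 351
z bar top 0.03976914390470916 table -0.00045578725884782846
nose pts [[ 0.5229 -0.2401  0.04  ]
 [ 0.589  -0.2376  0.04  ]] stop face top edge [[ 0.5265 -0.3149  0.04  ]
 [ 0.5921 -0.3123  0.04  ]]
```

View pics/crop2.png

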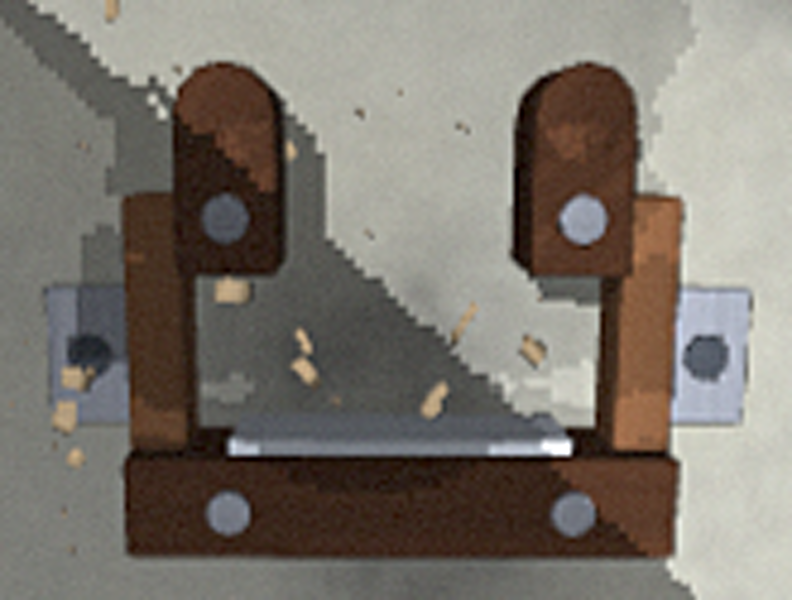

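The jig comes out consistently: origin about (0.557, -0.265), feed angle about 0.036 off −y, bolt spacing 69.0 mm as expected. Next I'll see the block the same way.

servo_tool --targets '[{"xyz":[0,-0.035,0],"twist":[0,0,0],"jaw":0.19},{"xyz":[0,-0.07,0],"twist":[0,0,0],"jaw":0.19},{"xyz":[0,-0.105,0],"twist":[0,0,0],"jaw":0.19},{"xyz":[0,-0.14,0],"twist":[0,0,0],"jaw":0.19},{"xyz":[0,-0.17,0],"twist":[0,0,0],"jaw":0.19},{"xyz":[0,-0.17,0],"twist":[0,0,0],"jaw":0.19},{"xyz":[0,-0.17,0],"twist":[0,0,0],"jaw":0.19},{"xyz":[0,-0.17,0],"twist":[0,0,0],"jaw":0.19}]'

```text
clock: 3.42
tcp_pos: [0.5438, -0.1581, 0.2071]
orientation: [0.0, 1.0, 0.02, 0.001]
wrist_force: [-0.1, -0.7, -0.6]
finger_gap: 0.0162
```

```bash
python3 - <<'E'
from h import *
from workcell import env
s=env.get_state();print(s['clock'],s['tcp_pos'],s['orientation'])
c=env.read_camera('wrist');pickle.dump(c,open('wrist3.pkl','wb'));cv2.imwrite('pics/wrist4.png',c['color'][:,:,::-1])
P=cloud(c);u,v=np.meshgrid(np.arange(560),np.arange(420))
m=(P[...,2]>.03)&(P[...,2]<.046)&(P[...,1]>-.2)&(P[...,1]<.05)&(abs(P[...,0]-.55)<.1)
n,l,st,ce=cv2.connectedComponentsWithStats(m.astype(np.uint8));i=1+st[1:,4].argmax();print(st[i])
m=l==i;print('block',prect(c,m,.038),P[m][:,:2].mean(0),P[m][:,2].mean())
E
```

```text
3.4167 [ 0.5438271  -0.15813747  0.2070939 ] [3.89780336e-04 9.99803847e-01 1.97949437e-02 5.24958256e-04]
[ 263   54   59  107 4999]
block (array([ 0.5468905 , -0.07962557]), (89.5, 44.7), np.float64(1.5049190424901515)) [ 0.5469897  -0.07765687] 0.03771024517787999
```

View pics/wrist4.png

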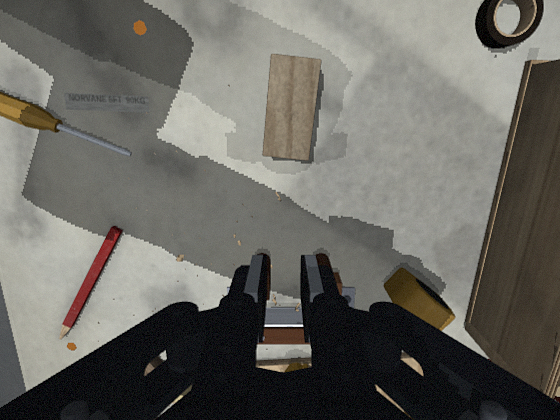

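The block measures 89.5×44.7 mm at (0.547, -0.080). It is askew about 0.10 rad and sits about 3 mm to the −x side of the feed line. I'll go in behind it (+y side), low, and square to the jig.

servo_tool --targets '[{"xyz":[0.002,-0.035,0],"twist":[0,0,0],"jaw":0.19},{"xyz":[0.004,-0.07,0],"twist":[0,0,0],"jaw":0.19},{"xyz":[0.006,-0.105,0],"twist":[0,0,0],"jaw":0.19},{"xyz":[0.008,-0.14,0],"twist":[0,0,0],"jaw":0.19},{"xyz":[0.008,-0.153,0.02],"twist":[0,0,0],"jaw":0.19},{"xyz":[0.008,-0.153,0.05],"twist":[0,0,0],"jaw":0.19},{"xyz":[0.008,-0.153,0.08],"twist":[0,0,0],"jaw":0.19},{"xyz":[0.008,-0.153,0.11],"twist":[0,0,0],"jaw":0.19},{"xyz":[0.008,-0.153,0.14],"twist":[0,0,0],"jaw":0.19},{"xyz":[0.008,-0.153,0.14],"twist":[0,0,0],"jaw":0.19},{"xyz":[0.008,-0.153,0.14],"twist":[0,0,0],"jaw":0.19}]'

```text
clock: 4.38
tcp_pos: [0.5447, -0.0068, 0.0652]
orientation: [-0.0, 1.0, 0.018, -0.002]
wrist_force: [0.8, 0.1, 0.3]
finger_gap: 0.0161
```

servo_tool --targets '[{"xyz":[0,-0.002,0.02],"twist":[0,0,0],"jaw":0.19},{"xyz":[0,-0.002,0.04],"twist":[0,0,0],"jaw":0.19},{"xyz":[0,-0.002,0.055],"twist":[0,0,0],"jaw":0.19},{"xyz":[0,-0.002,0.055],"twist":[0,0,0],"jaw":0.19},{"xyz":[0,-0.002,0.055],"twist":[0,0,0],"jaw":0.19}]'

```text
clock: 4.8
tcp_pos: [0.547, -0.0047, 0.0129]
orientation: [0.0, 1.0, 0.018, 0.001]
wrist_force: [-0.3, 0.8, -0.5]
finger_gap: 0.0162
```

servo_tool --targets '[{"xyz":[0,0.007,0.001],"twist":[0,0,0],"jaw":0.19},{"xyz":[0,0.013,0.002],"twist":[0,0,0],"jaw":0.19},{"xyz":[0,0.017,0.003],"twist":[0,0,0],"jaw":0.19},{"xyz":[0,0.021,0.003],"twist":[0,0,0],"jaw":0.19},{"xyz":[0,0.025,0.003],"twist":[0,0,0],"jaw":0.19},{"xyz":[0,0.029,0.003],"twist":[0,0,0],"jaw":0.19},{"xyz":[0,0.033,0.003],"twist":[0,0,0],"jaw":0.19},{"xyz":[0,0.038,0.003],"twist":[0,0,0],"jaw":0.19},{"xyz":[0,0.043,0.003],"twist":[0,0,0],"jaw":0.19},{"xyz":[0,0.048,0.003],"twist":[0,0,0],"jaw":0.19},{"xyz":[0,0.052,0.003],"twist":[0,0,0],"jaw":0.19},{"xyz":[0,0.052,0.003],"twist":[0,0,0],"jaw":0.19}]'

```text
clock: 5.8
tcp_pos: [0.548, -0.0571, 0.0084]
orientation: [0.0, 1.0, 0.018, 0.0]
wrist_force: [0.9, 0.7, -0.0]
finger_gap: 0.0159
```

```bash
python3 - <<'E'
from h import *
from workcell import env
s=env.get_state();print(s['clock'],s['tcp_pos'],s['orientation'],s['wrist_force'])
c=env.read_camera('top');pickle.dump(c,open('top2.pkl','wb'))
im=cv2.resize(c['color'][140:270,165:335],None,fx=4.6,fy=4.6,interpolation=cv2.INTER_CUBIC);cv2.imwrite('pics/top2.png',im[:,:,::-1])
E
```

```text
5.8 [ 0.5480055  -0.05705505  0.00841882] [2.31461617e-04 9.99837679e-01 1.80153926e-02 9.16851978e-05] [ 0.92894666  0.74627056 -0.04836883]
```

View pics/top2.png

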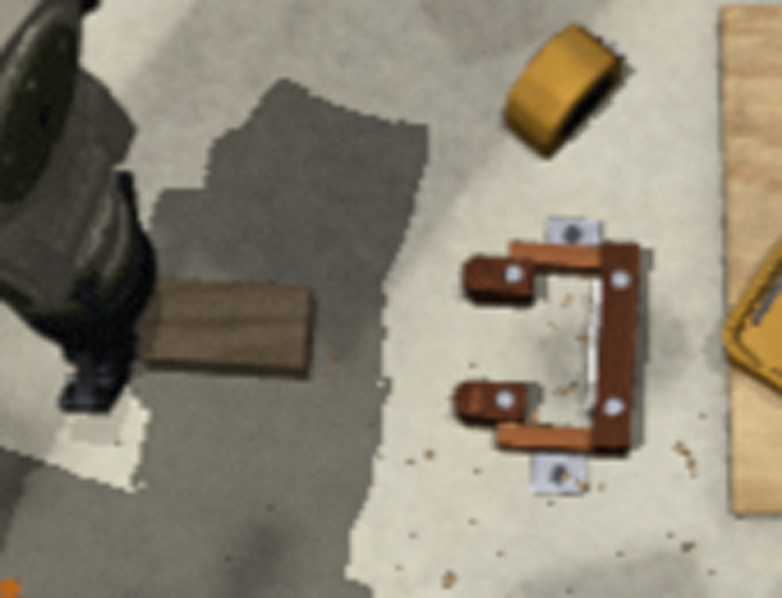

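The block is now squared up against the fingers, its front corners at crop px (312,288) and (308,372), and looks in line with the gap. A quick numeric check follows.

```bash
cat >> h.py <<'E'
O=np.array([.5568,-.265]);a=.036;FX=np.array([np.sin(a),-np.cos(a)]);FY=np.array([np.cos(a),np.sin(a)])
def jig(p): p=np.atleast_2d(p)[:,:2]-O;return np.c_[p@FX,p@FY]
def edges(c,xr,yoff=0):
    P=cloud(c);q=np.stack([(P[...,:2]-O)@FX,(P[...,:2]-O)@FY],-1)
    m=(P[...,2]>.025)&(P[...,2]<.055)&(q[...,0]>xr[0])&(q[...,0]<xr[1])&(abs(q[...,1])<.045)
    vs,us=np.nonzero(m);w=jig(ray(c,np.c_[us,vs],.038))*1000
    r=[]
    for lo in np.arange(xr[0]*1000,xr[1]*1000,8):
        k=w[(w[:,0]>=lo)&(w[:,0]<lo+8)]
        if len(k)>8:r.append((round(lo+4),k[:,1].min().round(1),k[:,1].max().round(1),k[:,1].mean().round(1)))
    return r,w[:,0].max()
E
python3 - <<'E'
from h import *
c=pickle.load(open('top2.pkl','rb'))
r,f=edges(c,(-.18,-.05));print(*r,sep='\n');print('front',f)
c=pickle.load(open('top.pkl','rb'));print('posts in top view: bolts',jig(np.array([[.5931,-.2674],[.5233,-.2697]]))*1000)
print('tcp',jig([.548,-.0571]))
E
```

```text
(-176, np.float64(-23.2), np.float64(20.4), np.float64(-0.9))
(-168, np.float64(-22.7), np.float64(20.8), np.float64(-1.5))
(-160, np.float64(-24.4), np.float64(21.3), np.float64(-1.4))
(-152, np.float64(-24.1), np.float64(21.9), np.float64(-0.9))
(-144, np.float64(-23.7), np.float64(22.2), np.float64(-0.9))
(-136, np.float64(-23.2), np.float64(20.3), np.float64(-1.5))
(-128, np.float64(-25.1), np.float64(20.8), np.float64(-1.8))
(-120, np.float64(-24.3), np.float64(21.2), np.float64(-0.8))
(-112, np.float64(-24.2), np.float64(21.9), np.float64(-1.1))
(-104, np.float64(-23.7), np.float64(19.3), np.float64(-4.5))
front -104.7849508713807
posts in top view: bolts [[  3.70496272  36.1900988 ]
 [  3.49121521 -33.6474578 ]]
tcp [[-0.20808203 -0.00131151]]
```

Heading is right, and the block sits about 1–2.5 mm to the −y side in the jig frame. I'll push on with a +2 mm sideways drift, stopping short of the noses.

servo_tool --targets '[{"xyz":[0,0.005,0],"twist":[0,0,0],"jaw":0.19},{"xyz":[0.0003,0.012,0],"twist":[0,0,0],"jaw":0.19},{"xyz":[0.0006,0.019,0],"twist":[0,0,0],"jaw":0.19},{"xyz":[0.001,0.026,0],"twist":[0,0,0],"jaw":0.19},{"xyz":[0.0013,0.033,0],"twist":[0,0,0],"jaw":0.19},{"xyz":[0.0016,0.04,0],"twist":[0,0,0],"jaw":0.19},{"xyz":[0.002,0.047,0],"twist":[0,0,0],"jaw":0.19},{"xyz":[0.002,0.054,0],"twist":[0,0,0],"jaw":0.19},{"xyz":[0.002,0.061,0],"twist":[0,0,0],"jaw":0.19},{"xyz":[0.002,0.066,0],"twist":[0,0,0],"jaw":0.19},{"xyz":[0.002,0.07,0],"twist":[0,0,0],"jaw":0.19},{"xyz":[0.002,0.07,0],"twist":[0,0,0],"jaw":0.19}]'

```text
clock: 6.85
tcp_pos: [0.5526, -0.1269, 0.0085]
orientation: [0.0, 1.0, 0.018, 0.0]
wrist_force: [-0.4, -0.8, 0.6]
finger_gap: 0.0163
```

```bash
python3 - <<'E'
from h import *
from workcell import env
s=env.get_state();print(s['clock'],s['tcp_pos'],jig(s['tcp_pos']),s['orientation'],s['wrist_force'])
c=env.read_camera('top');pickle.dump(c,open('top3.pkl','wb'))
r,f=edges(c,(-.11,-.03));print(*r,sep='\n');print('front',f)
im=cv2.resize(c['color'][170:260,230:330],None,fx=6.5,fy=6.5,interpolation=cv2.INTER_CUBIC);cv2.imwrite('pics/top3.png',im[:,:,::-1])
E
```

```text
6.85 [ 0.55261677 -0.126907    0.00847139] [[-0.13815409  0.00078975]] [1.66208157e-04 9.99837420e-01 1.80297980e-02 1.78177769e-04] [-0.44628598 -0.84958778  0.6264432 ]
(-106, np.float64(-21.2), np.float64(24.6), np.float64(1.1))
(-98, np.float64(-20.8), np.float64(22.6), np.float64(1.2))
(-90, np.float64(-20.3), np.float64(23.1), np.float64(1.2))
(-82, np.float64(-22.3), np.float64(23.7), np.float64(1.1))
(-74, np.float64(-21.9), np.float64(24.2), np.float64(0.6))
(-66, np.float64(-21.4), np.float64(24.7), np.float64(1.5))
(-58, np.float64(-23.2), np.float64(22.6), np.float64(-0.0))
(-50, np.float64(-20.3), np.float64(23.2), np.float64(1.3))
(-42, np.float64(-22.4), np.float64(23.7), np.float64(0.7))
(-34, np.float64(-21.9), np.float64(21.3), np.float64(-1.5))
front -35.60421084579543
```

View pics/top3.png

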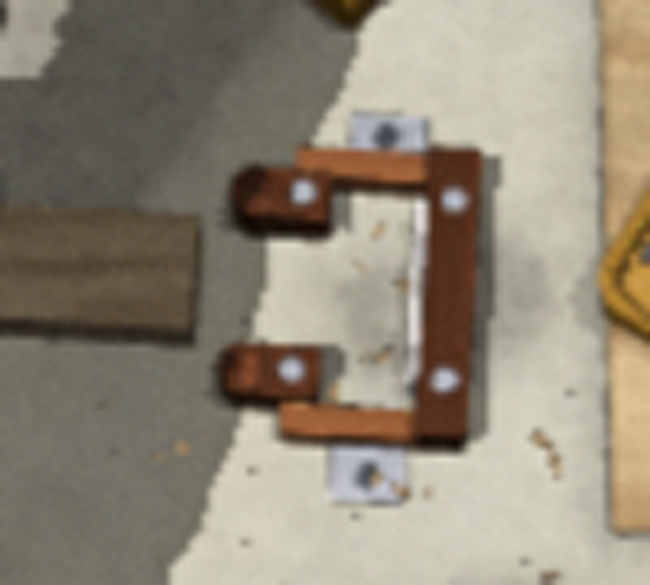

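The block front is at crop column 195, just short of the noses (about column 222), between the posts with a margin on both sides and perhaps 1 mm high. I'll enter slowly and watch the force.

servo_tool --targets '[{"xyz":[-0.0005,0.004,0],"twist":[0,0,0],"jaw":0.19},{"xyz":[-0.001,0.008,0],"twist":[0,0,0],"jaw":0.19},{"xyz":[-0.001,0.012,0],"twist":[0,0,0],"jaw":0.19},{"xyz":[-0.001,0.016,0],"twist":[0,0,0],"jaw":0.19},{"xyz":[-0.001,0.02,0],"twist":[0,0,0],"jaw":0.19},{"xyz":[-0.001,0.024,0],"twist":[0,0,0],"jaw":0.19},{"xyz":[-0.001,0.028,0],"twist":[0,0,0],"jaw":0.19},{"xyz":[-0.001,0.032,0],"twist":[0,0,0],"jaw":0.19}]'

```text
clock: 7.57
tcp_pos: [0.5526, -0.1584, 0.0084]
orientation: [-0.0, 1.0, 0.018, 0.0]
wrist_force: [0.0, -0.1, -0.1]
finger_gap: 0.0161
```

servo_tool --targets '[{"xyz":[0,0.004,0],"twist":[0,0,0],"jaw":0.19},{"xyz":[0,0.008,0],"twist":[0,0,0],"jaw":0.19},{"xyz":[0,0.012,0],"twist":[0,0,0],"jaw":0.19},{"xyz":[0,0.016,0],"twist":[0,0,0],"jaw":0.19},{"xyz":[0,0.02,0],"twist":[0,0,0],"jaw":0.19},{"xyz":[0,0.024,0],"twist":[0,0,0],"jaw":0.19},{"xyz":[0,0.028,0],"twist":[0,0,0],"jaw":0.19},{"xyz":[0,0.032,0],"twist":[0,0,0],"jaw":0.19}]'

```text
clock: 8.23
tcp_pos: [0.5538, -0.1903, 0.0084]
orientation: [-0.0, 1.0, 0.018, -0.0]
wrist_force: [0.1, 0.2, -0.6]
finger_gap: 0.0162
```

```bash
python3 - <<'E'
from h import *
from workcell import env
s=env.get_state();print(s['clock'],s['tcp_pos'],jig(s['tcp_pos']),s['orientation'],s['wrist_force'])
c=env.read_camera('top');pickle.dump(c,open('top4.pkl','wb'))
im=cv2.resize(c['color'][170:260,230:330],None,fx=6.5,fy=6.5,interpolation=cv2.INTER_CUBIC);cv2.imwrite('pics/top4.png',im[:,:,::-1])
E
```

```text
8.2333 [ 0.55379274 -0.19034489  0.00840767] [[-0.07471498 -0.0003183 ]] [-4.06623681e-05  9.99828943e-01  1.84955035e-02 -7.82630664e-07] [ 0.10200776  0.15815361 -0.63159501]
```

View pics/top4.png

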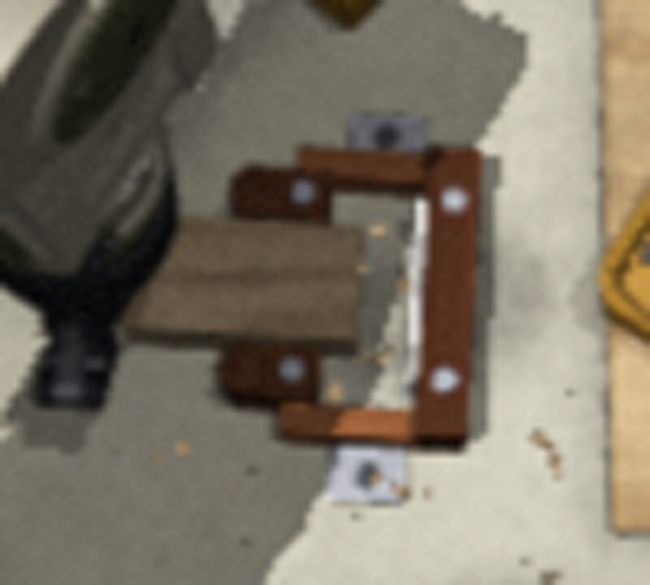

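The block is between the posts, with its front at column 362 and the stop at about 420, so about 20 mm remain. I'll go slowly to contact.

servo_tool --targets '[{"xyz":[0,0.004,0],"twist":[0,0,0],"jaw":0.19},{"xyz":[0,0.008,0],"twist":[0,0,0],"jaw":0.19},{"xyz":[0,0.012,0],"twist":[0,0,0],"jaw":0.19},{"xyz":[0,0.015,0],"twist":[0,0,0],"jaw":0.19},{"xyz":[0,0.017,0],"twist":[0,0,0],"jaw":0.19},{"xyz":[0,0.017,0],"twist":[0,0,0],"jaw":0.19}]'

```text
clock: 8.78
tcp_pos: [0.5546, -0.2076, 0.0085]
orientation: [0.0, 1.0, 0.018, 0.0]
wrist_force: [0.1, 0.4, 0.6]
finger_gap: 0.0163
```

servo_tool --targets '[{"xyz":[0,0.0005,0],"twist":[0,0,0],"jaw":0.19},{"xyz":[0,0.001,0],"twist":[0,0,0],"jaw":0.19},{"xyz":[0,0.0015,0],"twist":[0,0,0],"jaw":0.19},{"xyz":[0,0.002,0],"twist":[0,0,0],"jaw":0.19}]'

```text
clock: 9.12
tcp_pos: [0.5545, -0.2087, 0.0084]
orientation: [-0.0, 1.0, 0.019, -0.0]
wrist_force: [-0.1, 1.3, 1.6]
finger_gap: 0.0163
```

servo_tool --targets '[{"xyz":[0,0.0005,0],"twist":[0,0,0],"jaw":0.19},{"xyz":[0,0.001,0],"twist":[0,0,0],"jaw":0.19},{"xyz":[0,0.0015,0],"twist":[0,0,0],"jaw":0.19}]'

```text
clock: 9.37
tcp_pos: [0.5546, -0.2103, 0.0084]
orientation: [-0.0, 1.0, 0.019, 0.0]
wrist_force: [-0.3, 3.7, 0.9]
finger_gap: 0.0161
```

servo_tool --targets '[{"xyz":[0,0.0005,0],"twist":[0,0,0],"jaw":0.19},{"xyz":[0,0.001,0],"twist":[0,0,0],"jaw":0.19},{"xyz":[0,0.0015,0],"twist":[0,0,0],"jaw":0.19}]'

```text
clock: 9.62
tcp_pos: [0.5545, -0.2103, 0.0084]
orientation: [-0.002, 1.0, 0.019, 0.0]
wrist_force: [0.4, 8.0, 3.4]
finger_gap: 0.0163
```

The advance stalled at 8 N with the TCP at jig x ≈ −55 mm, which is the expected place. I'll draw straight back, then up.

servo_tool --targets '[{"xyz":[0,-0.005,0],"twist":[0,0,0],"jaw":0.19},{"xyz":[0,-0.015,0],"twist":[0,0,0],"jaw":0.19},{"xyz":[0,-0.03,0],"twist":[0,0,0],"jaw":0.19},{"xyz":[0,-0.05,0],"twist":[0,0,0],"jaw":0.19},{"xyz":[0,-0.07,-0.01],"twist":[0,0,0],"jaw":0.19},{"xyz":[0,-0.09,-0.04],"twist":[0,0,0],"jaw":0.19},{"xyz":[0,-0.11,-0.08],"twist":[0,0,0],"jaw":0.19},{"xyz":[0,-0.13,-0.12],"twist":[0,0,0],"jaw":0.19},{"xyz":[0,-0.14,-0.16],"twist":[0,0,0],"jaw":0.19},{"xyz":[0,-0.14,-0.2],"twist":[0,0,0],"jaw":0.19},{"xyz":[0,-0.14,-0.2],"twist":[0,0,0],"jaw":0.19},{"xyz":[0,-0.14,-0.2],"twist":[0,0,0],"jaw":0.19}]'

```text
clock: 10.62
tcp_pos: [0.5513, -0.0713, 0.212]
orientation: [0.001, 1.0, 0.019, 0.003]
wrist_force: [0.6, -0.7, -0.2]
finger_gap: 0.0164
```

```bash
python3 - <<'E'
from h import *
from workcell import env
s=env.get_state();print(s['clock'],s['tcp_pos'],s['wrist_force'])
c=env.read_camera('top');pickle.dump(c,open('top5.pkl','wb'))
P=cloud(c);hsv=cv2.cvtColor(c['color'],cv2.COLOR_RGB2HSV)
d=np.abs(c['color'].astype(int)-pickle.load(open('top.pkl','rb'))['color']).sum(-1)
im=cv2.resize(c['color'][170:260,230:330],None,fx=6.5,fy=6.5,interpolation=cv2.INTER_CUBIC);cv2.imwrite('pics/top5.png',im[:,:,::-1])
E
```

```text
10.6167 [ 0.55130357 -0.07128242  0.2120369 ] [ 0.6469369  -0.72938095 -0.18007962]
```

View pics/top5.png

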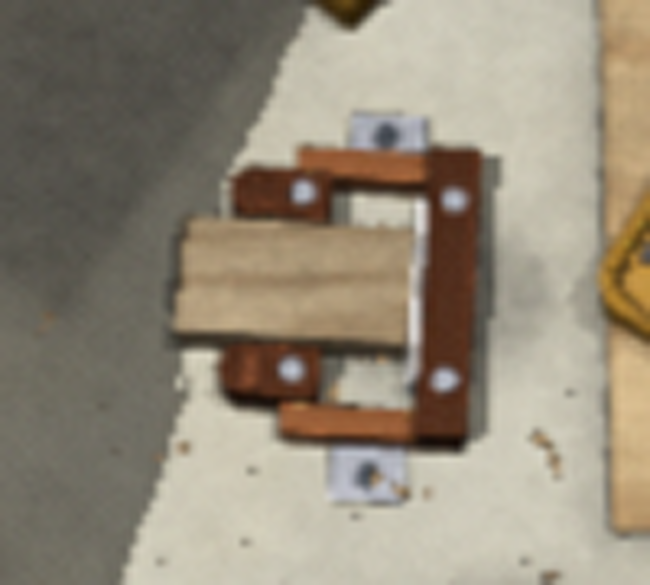

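The block sits between the posts with its front at column 412 on the aluminium face, and its rear is proud of the posts. I'll do one numeric check and hand in if it is good.

```bash
python3 - <<'E'
from h import *
from workcell import env
c=pickle.load(open('top5.pkl','rb'));hsv=cv2.cvtColor(c['color'],cv2.COLOR_RGB2HSV).astype(int)
u,v=np.meshgrid(np.arange(560),np.arange(420))
m=(u>=256)&(u<294)&(v>=202)&(v<=224)&(hsv[...,2]>110)&(hsv[...,1]>60)&(hsv[...,1]<120)
m=cv2.morphologyEx(m.astype(np.uint8),cv2.MORPH_OPEN,np.ones((3,3)))
p,s,t=prect(c,m,.038);j=jig(p)[0]*1000;print('centre jig mm',j.round(1),s,'angle err',t-np.pi/2-a)
ok=abs(j[0]-3)<5 and abs(j[1])<5 and abs((t-np.pi/2-a+np.pi/2)%np.pi-np.pi/2)<.07
o=pickle.load(open('top.pkl','rb'))
for n,(x0,x1,y0,y1) in dict(pencil=(240,310,285,340),measure=(268,305,142,178),tape_jar=(305,420,250,310),black=(160,190,120,150)).items():
    k=lambda q:cv2.cvtColor(q['color'][y0:y1,x0:x1],cv2.COLOR_RGB2GRAY).astype(np.float32)
    print(n,cv2.phaseCorrelate(k(o),k(c)))
print(ok)
if ok: env.hand_in();print('handed in')
E
```

```text
centre jig mm [2.4 1.8] (87.4, 44.4) angle err -3.149657321305677
pencil ((0.022414921524017473, 0.06527204623195715), 0.9993190151673776)
measure ((-0.07641345063551341, -0.005874890996516058), 0.9382343093554179)
tape_jar ((0.01371167253756056, -0.008519834635908552), 0.987436644103792)
black ((-0.09917432897271894, -0.0955274681246241), 0.8102124457889133)
True
the job is handed in; nothing more can be done
handed in
```

I pushed the pine block through the gap between the posts and up against the jig's stop, then handed the job in. The nearly closed fingers pushed on its rear end only; it was never gripped or lifted. The verdict isn't reported, but my last checks all point to success.

- **Contact with the stop:** the push stalled at 8 N with the hand where the drawing says it should be (TCP about 55 mm before the jig origin).
- **Final block position:** in the top view after drawing back, the centre is at jig x about +2.4 mm (target +3) and y about +1.8 mm. The angle error is about 0.01 rad. The post bolts in the same view read about 1.3 mm to the +y side, so the true sideways offset is probably smaller.
- **Bystanders:** image shifts for the pencil, tape measure, masking tape, off-cut, jar and black tape were under 0.15 pixel (less than 0.5 mm).
- **Hand and time:** the hand finished at z = 0.21 m, well back from the jig. The clock stood at about 10.7 s of the 58 s allowed.

One move call was refused early on because its rows lacked `twist`. Nothing moved, and I resent it. Apart from the 1.3 mm difference above, no check failed or disagreed.

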